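# Press a bottle's overcap home on the hand-lever capping press

### The arm

A 6-joint arm with a two-finger parallel gripper is mounted at the origin on a cart in front of the work surface, level with it; the furniture and walls round the work are solid. World frame = base frame: x ahead of the robot, y to its left, z up, the work surface at z = 0. Lengths are in m, angles in rad, forces in N, time in s.
With the tool pointing down it reaches from about 0.325 to 0.85 m from the base axis. Payload 15.5 kg.
Tool frame: the origin (TCP) lies midway between the tips of the shut fingers; the grasp point (between the pads) lies 19 mm behind it; z points along the fingers, y is the line along which they close (so a half turn about z gives the same grasp; the last joint's range is limited). The gripper opens to 91 mm and grips with 3 to 60 N. Pads are 32 mm wide; open, the fingers measure 118 mm over their backs; the gripper's body (76 mm by 178 mm) begins 60 mm behind the grasp point.
Start: joints at [-1.349, 0.494, 1.345, -0, 1.302, -0.096], TCP at [0.195, -0.594, 0.214] pointing down, gripper open.
Joint ranges: [-2.91, 2.91], [-0.82, 2.16], [0.22, 2.67], [-1.22, 4.37], [0.12, 2.79], [-3.08, 3.08]. Speed limits (rad/s): [1.89, 1.89, 2.57, 3.01, 3.01, 3.01].

### API

Orientations are given as a unit quaternion [w, x, y, z].
In Python, from workcell import env, cams gives the robot as it stands.
- The arm moves only by the tool move_arm, never from a script. Its argument "moves" is text: rows parted by semicolons, each of 7 numbers parted by spaces: the shift along the tool's x, y, z in mm, then the turn, a rotation vector about the tool's x, y, z in degrees, then the finger opening in mm, from 0 to 91.2. In form: dx dy dz ax ay az grip; .... A call has 1 to 20 rows; each row is the pose to reach, as a shift and turn from the pose commanded when the call began, along the tool's axes at that moment; what a row does not reach only later rows make up. A row lasts 1/8 s, in which the tool goes at most 62.5 mm and 10.7 degrees, less where a joint would pass 70% of its speed; a pose out of reach is approached as far as the arm can. A call with a gripper value outside its range is refused whole. The fingers move at their own pace and stop on an object; "grip_force" is the grip in N (left out, the last holds). Time passes only in rows, so rows that repeat a pose let the fingers close. It gives the time, the measured TCP pose, the force, the opening and the grip force at its end, in the units of the state.
- env.sense(): the state, without advancing time (a new reading comes with each control period).
- cams.get_image(name): name is "side" or "top"; returns the picture (400x640x3 uint8, red, green, blue); there is no depth.
- cams.calibration(name): a dict with "K" (3x3 intrinsics, pixels), "k1" (the pictures are not rectified: a ray, as slopes to the right and down, at radius r is drawn at 1 + k1 r^2 times it, then the intrinsics apply), "world_to_cam" (4x4, takes a point from world to camera coordinates). Camera axes: x right, y down, z forward; pixel columns grow to the right and rows downward; lengths in m; the calibration is good to about 2 mm. A picture is of the moment at which its call begins. calibration takes no time and is no camera call.
- env.hand_in(): hands the job in; it is judged then, once.
The state is a dict: "time_s": time; "joint_pos": joint angles; "qvel": joint speeds; "joint_torque": joint torques, N m; "tcp_pos": TCP position; "eef_rot": TCP orientation; "wrist_force": force on the tool from outside, world axes, zero at the start; "moment": the same for the moment, N m; "gripper_width": opening from 0.0 (shut) to 1.0 (fully open); "finger_force": force on a finger pad.
Only numpy, scipy, OpenCV 4.12 (cv2) and the standard library are available. Lean on these libraries where they do the work, as an engineer would, in place of code of your own. Each camera call takes 0.05 s, during which the arm holds its last target. There are 200 camera calls.

### The job

Stand the short bottle whose white overcap sits proud upright in the round nest of the capping press's slide table, let go of it, and push the table in under the ram until it stops. Then swing the press lever down past its first two clicks to the third so that the ram presses the overcap fully home, and finish with the fingers still holding the lever's handle down there against its return spring. Let only the press seat the overcap, and leave the other bottles standing where they are.

Things in the scene. Friction and masses are not known exactly. Their poses are not given: they have to be found in the camera images.
- press: Grey bench capping press, fixed: slideway 104 mm wide in front, column at the rear, overhanging head (66 mm wide, 224 to 306 mm high, front face 31 mm before the ram axis; the ram's rod stands to 370 mm), lever on its right-hand side. Origin on the worktop straight under the vertical ram axis; x points from the operator's side to the column, y left, z up.
- bottle_mid (a point): The bottle to cap: shortest of three tinted round bottles, the only one with a white fluted overcap. Body 40 mm in diameter up to 120 mm above its foot; 0.2 kg. Overcap 34 mm in diameter, 48 mm long, top 178 to 180 mm above the foot as it starts, 172 mm when home. Point on the axis 83 mm above the foot; z up along the axis.
- overcap_mid (a point): Centre of that white overcap, on the bottle's axis, 24 mm below its top; 34 mm wide, a good place to grip from above.
- overcap (a joint): How far the overcap has been pressed down its bottle, m: 0 standing proud, 0.008 fully home. It sticks until pushed along the axis with about 16 N and stays where it is left.
- nest (a point): Centre of the floor of the round nest on the slide table; moves with the table. White block 64 x 64 mm with a hole 44 mm in diameter and 14 mm deep, rim bevelled 3 mm; floor 20 mm and rim 34 mm above the worktop. x and y as the press.
- tray_knob (a point): Middle of the black round knob (23 mm across, 22 mm high, centre 50 mm and top 64 mm above the worktop) on an upright stem at the front end of the slide table, 83 mm in front of the nest's centre; push or pinch it.
- press_tray (a joint): Travel of the slide table along the press's x, m: 0 fully out, 0.130 at its stop, where the nest is straight under the ram. Slides with about 3 N and stays where it is left.
- press_lever (a joint): Angle of the press lever, rad: 0 up at rest (arm to the front, 0.5 rad above level), growing as the handle swings down. Clicks at 0.4, 0.8 and 1.2; the stop is just past the third, at 1.27. A return spring brings it all the way up when let go; pushing it down takes up to about 15 N at the handle.
- lever_hinge (a point): Point on the lever's hinge axis abreast of the middle of the handle. The axis is level, along the press's y; the handle's middle moves round this point with radius 180 mm.
- handle_mid (a point): Centre of the black handle, a round cross grip 70 mm long and 21 to 24 mm thick, its axis along the press's y (outboard of the arm, which joins its inner end). 336 mm high at rest, 134 mm high at the third click. Can be pushed down from above with the closed fingertips.
- press_handle: The same handle as a part; same origin. The grip revolves freely about its own axis on the lever.
- press_pad: Black presser pad, 32 mm in diameter, sprung on the foot of the ram (3 N per mm, 12 mm stroke). Origin 12 mm above its lower face, which is 209 mm above the worktop at rest. The ram goes down 22 mm per rad of the lever.
- tall_tint: Bystander: tinted bottle 48 mm in diameter, 196 mm tall, no overcap; origin at the centre of its foot.
- mid_tint: Bystander: tinted bottle 44 mm in diameter, 186 mm tall, no overcap; origin at the centre of its foot.

How it is judged:
By the outcome, as a careful person would: the job done as asked, in the order asked, and still so for the second after the job is handed in, while the arm keeps its last pose, push and grip.
It also fails if it takes over 72 s, if anything falls off the work surface, if the arm or the gripper's body presses on something with over 40 N, if the wrist force passes 120 N, or if a joint passes its speed limit or range.

## Working session

There is one attempt and no reset: what is moved stays moved. The work goes in short steps, Python scripts to look and compute and a tool call to move; the robot and the scene stay as the last step left them, time stands still between calls to the robot, and variables do not carry over. Pictures are saved under pics/ and viewed, at most 10 in all, crops included, and the job is handed in when it is done.

Besides the shell and the picture viewer there is one more tool, called as a command line: name --argument value ..., lists and objects as JSON in quotes. move_arm: Moves the arm, as the interface text tells. Its arguments: {"type":"object","properties":{"moves":{"type":"string"},"grip_force":{"type":"number"}},"required":["moves"]}

```bash
mkdir -p pics
cat > h.py <<'E'
import numpy as np, cv2
from workcell import env, cams
def snap(n,f,box=None,s=1):
    im=cams.get_image(n)[:,:,::-1]
    cv2.imwrite(f'pics/{f}_full.png',im)
    if box: im=im[box[1]:box[3],box[0]:box[2]]
    cv2.imwrite(f'pics/{f}.png',cv2.resize(im,None,fx=s,fy=s,interpolation=cv2.INTER_CUBIC))
def ray(n,u,v):
    c=cams.calibration(n);K=np.array(c['K']);T=np.array(c['world_to_cam'])
    d=np.array([(u-K[0,2])/K[0,0],(v-K[1,2])/K[1,1]]);p=d.copy()
    for _ in range(30): p=d/(1+c['k1']*(p@p))
    R=T[:3,:3]; return -R.T@T[:3,3], R.T@np.array([*p,1])
def atz(n,u,v,z):
    o,d=ray(n,u,v); return o+d*(z-o[2])/d[2]
def proj(n,P):
    c=cams.calibration(n);K=np.array(c['K']);T=np.array(c['world_to_cam'])
    q=T[:3,:3]@np.array(P)+T[:3,3];p=q[:2]/q[2];p=p*(1+c['k1']*(p@p))
    return K[0,0]*p[0]+K[0,2],K[1,1]*p[1]+K[1,2]
def tri(a,b):
    o1,d1=ray(*a);o2,d2=ray(*b)
    s=np.linalg.lstsq(np.c_[d1,-d2],o2-o1,rcond=None)[0]
    p,q=o1+s[0]*d1,o2+s[1]*d2
    return (p+q)/2,np.linalg.norm(p-q)
E
python3 - <<'E'
from h import *
np.set_printoptions(precision=3,suppress=True)
snap('top','t0',None,1.25);snap('side','s0',None,1.25)
for n in('top','side'):
    o,d=ray(n,320,200);print(n,o,d)
s=env.sense();print(s)
E
```

```text
top [0.401 0.041 1.496] [ 0.141  0.018 -0.99 ]
side [0.171 0.714 0.714] [ 0.444 -0.718 -0.537]
{'time_s': 0.1, 'joint_pos': array([-1.349,  0.494,  1.346,  0.   ,  1.303, -0.095]), 'qvel': array([ 0.   , -0.001, -0.001, -0.001, -0.   , -0.001]), 'joint_torque': array([  0.001, -88.024, -38.254,   0.071,   0.048,  -0.   ]), 'tcp_pos': array([ 0.195, -0.593,  0.213]), 'eef_rot': array([-0.001,  0.987,  0.158, -0.   ]), 'wrist_force': array([ 0.021, -0.423,  0.841]), 'moment': array([-0.001,  0.011,  0.008]), 'finger_force': 0.0, 'gripper_width': 1.001778960771724}
```

View pics/t0.png

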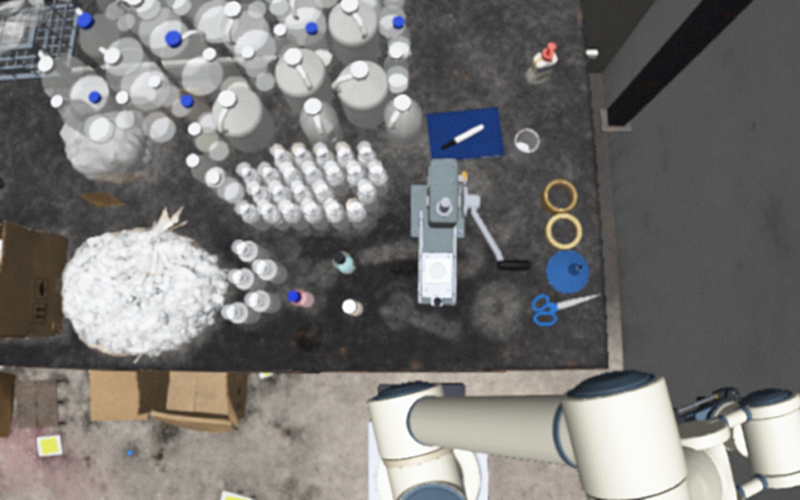

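View pics/s0.png

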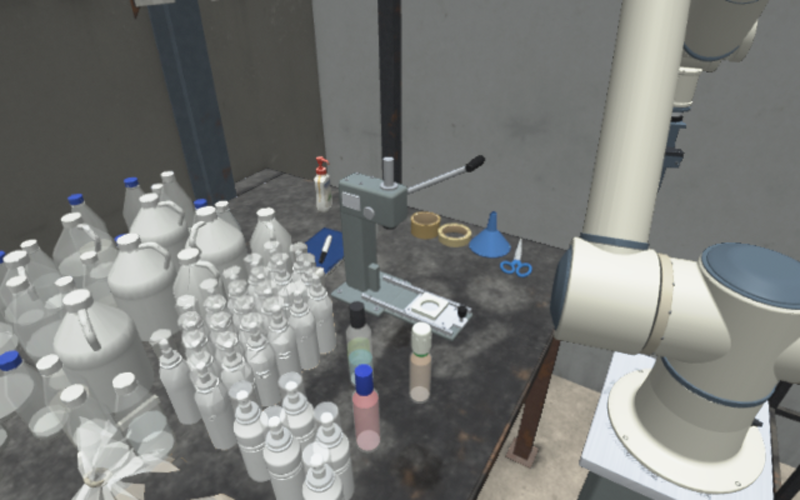

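Top view: the white overcap is at about (281,246) in full pixels, the nest at (349,216), the knob at (350,241) and the handle at (411,212). Side view: the white-capped bottle is at (337,265-320). Next I'll enlarge both.

Run:
```python
import cv2
a=cv2.imread('pics/t0_full.png')[120:260,230:430];cv2.imwrite('pics/t1.png',cv2.resize(a,None,fx=4,fy=4,interpolation=cv2.INTER_CUBIC))
a=cv2.imread('pics/s0_full.png')[115:330,260:400];cv2.imwrite('pics/s1.png',cv2.resize(a,None,fx=2.7,fy=2.7,interpolation=cv2.INTER_CUBIC))
a=cv2.imread('pics/s0_full.png')[235:365,270:390]
```

```text
(no output)
```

View pics/t1.png

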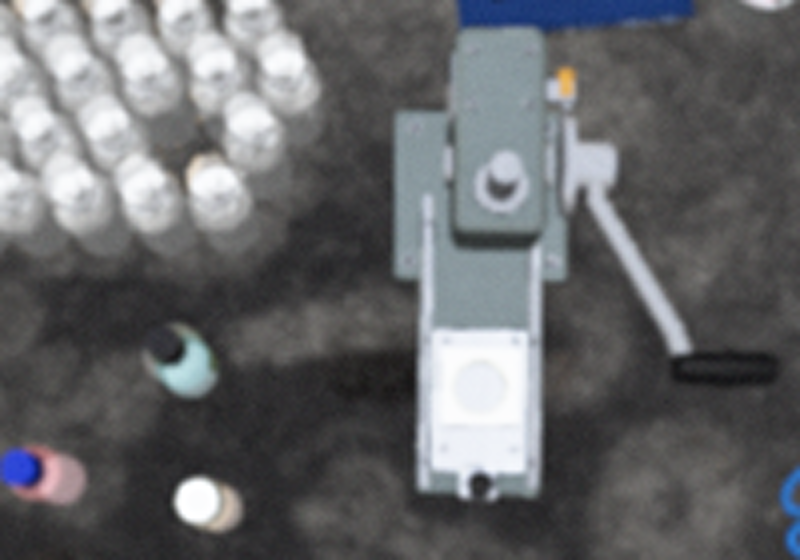

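View pics/s1.png

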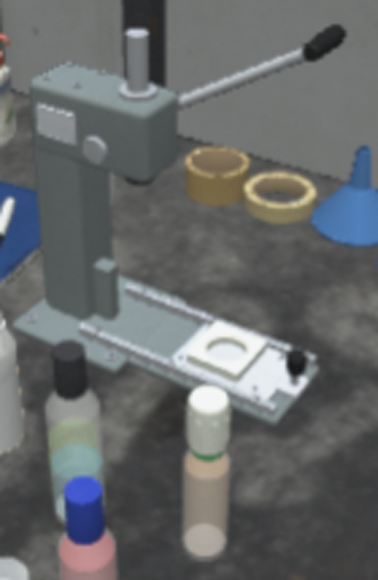

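Run:
```python
from h import *
np.set_printoptions(precision=4,suppress=True)
T=lambda x,y:('top',(x+.5)/4-.5+230,(y+.5)/4-.5+120)
S=lambda x,y:('side',(x+.5)/2.7-.5+260,(y+.5)/2.7-.5+115)
for n,t,s,z in [('captop',(198,504),(209,396),.179),('nestrim',(481,386),(227,351),.034),('knob top',(480,483),(297,353),.064),('rod',(507,165),(137,33),.370),('handle',(725,368),(324,42),.336)]:
    print(n,tri(T(*t),S(*s)),atz(*T(*t),z),atz(*S(*s),z))
for a in[(674,370),(777,368)]: print('hend',atz(*T(*a),.336))
for a in [(431,335),(530,335),(437,470),(524,470)]: print('tray',atz(*T(*a),.034 if a[1]==335 else .02))
print(atz(*S(204,545),0))
print('black',atz(*T(165,345),.196),'blue',atz(*T(20,468),.186))
from scipy.spatial.transform import Rotation as R
q=env.sense()['eef_rot'];print(R.from_quat([*q[1:],q[0]]).as_matrix())
```

```text
captop (array([0.4514, 0.1908, 0.1803]), np.float64(0.0013847339887103508)) [0.4508 0.1906 0.179 ] [0.4527 0.1897 0.179 ]
nestrim (array([ 0.5532, -0.033 ,  0.0263]), np.float64(0.002414190697621907)) [ 0.5535 -0.0321  0.034 ] [ 0.5478 -0.025   0.034 ]
knob top (array([ 0.4697, -0.0287,  0.0622]), np.float64(0.0015308164854496125)) [ 0.4703 -0.0284  0.064 ] [ 0.4681 -0.0269  0.064 ]
rod (array([ 0.6648, -0.0361,  0.3676]), np.float64(0.0025549221454363746)) [ 0.6654 -0.0353  0.37  ] [ 0.66   -0.0311  0.37  ]
handle (array([ 0.5315, -0.1814,  0.3363]), np.float64(0.0012827319183030248)) [ 0.5321 -0.1812  0.336 ] [ 0.5311 -0.1822  0.336 ]
hend [ 0.5312 -0.1468  0.336 ]
hend [ 0.5317 -0.2164  0.336 ]
tray [0.5974 0.0095 0.034 ]
tray [ 0.5965 -0.0744  0.034 ]
tray [0.4838 0.0057 0.02  ]
tray [ 0.483 -0.068  0.02 ]
[0.4528 0.1905 0.    ]
black [0.5702 0.2143 0.196 ] blue [0.4785 0.3258 0.186 ]
[[ 0.9499  0.3124 -0.0002]
 [ 0.3124 -0.9499  0.0011]
 [ 0.0002 -0.0011 -1.    ]]
```

```bash
cat >> h.py <<'E'
from scipy.spatial.transform import Rotation as Ro
def go(*targets):
    """targets (x,y,z,yaw of tool x deg), tool down -> shifts from the present pose"""
    s=env.sense();q=s['eef_rot'];R=Ro.from_quat([*q[1:],q[0]]);p=s['tcp_pos']
    print('now',np.round(p,4),'yaw',np.round(np.degrees(np.arctan2(*R.as_matrix()[[1,0],0])),1),'F',np.round(s['wrist_force'],1),'t',s['time_s'],'w',round(s['gripper_width']*91.2,1))
    for x,y,z,a in targets:
        c,n=np.cos(np.radians(a)),np.sin(np.radians(a))
        Q=Ro.from_matrix(np.array([[c,n,0],[n,-c,0],[0,0,-1]]))
        print(np.round(R.inv().apply(np.array([x,y,z])-p)*1000,1),np.round((R.inv()*Q).as_rotvec(degrees=True),1))
E
python3 - <<'E'
from h import *
go((.4515,.1905,.25,-32),(.4515,.1905,.136,-32))
E
```

```text
now [ 0.1952 -0.5934  0.2134] yaw 18.2 F [ 0.  -0.4  0.8] t 0.1 w 91.4
[ 488.3 -664.6  -35.8] [-0.1  0.  50.2]
[ 488.3 -664.5   78.2] [-0.1  0.  50.2]
```

move_arm --moves "20 -30 -36 0 0 5 70; 50 -65 -36 0 0 10 70; 80 -110 -36 0 0 15 70; 115 -155 -36 0 0 20 70; 150 -200 -36 0 0 25 70; 185 -250 -36 0 0 30 70; 220 -300 -36 0 0 35 70; 257 -350 -36 0 0 40 70; 294 -400 -36 0 0 45 70; 331 -450 -36 0 0 50 70; 368 -500 -36 0 0 50 70; 405 -550 -36 0 0 50 70; 440 -600 -36 0 0 50 70; 470 -640 -36 0 0 50 70; 488 -664 -36 0 0 50 70; 488 -664 -36 0 0 50 70; 488 -664 -36 0 0 50 70; 488 -664 -36 0 0 50 70"

```text
time_s: 2.35
tcp_pos: [0.4511, 0.1887, 0.2499]
eef_rot: [0.0, 0.962, -0.274, -0.0]
wrist_force: [-0.2, 0.0, -0.3]
gripper_width: 0.769
finger_force: 0.0
```

Run:
```python
from h import *
go((.4515,.1905,.137,-32))
```

```text
now [0.4511 0.1887 0.2499] yaw -31.8 F [-0.2  0.  -0.3] t 2.35 w 70.2
[ -0.6  -1.8 112.9] [0.  0.  0.2]
```

move_arm --moves "0 -2 30 0 0 0 70; 0 -2 60 0 0 0 70; 0 -2 90 0 0 0 70; 0 -2 113 0 0 0 70; 0 -2 113 0 0 0 70; 0 -2 113 0 0 0 32; 0 -2 113 0 0 0 28; 0 -2 113 0 0 0 28; 0 -2 113 0 0 0 28; 0 -2 113 0 0 0 28; 0 -2 113 0 0 0 28; 0 -2 113 0 0 0 28" --grip_force 20

```text
time_s: 3.85
tcp_pos: [0.4527, 0.1914, 0.1372]
eef_rot: [-0.0, 0.962, -0.274, 0.0]
wrist_force: [0.3, 0.5, 6.5]
gripper_width: 0.366
finger_force: 20.0
```

Run:
```python
from h import *
go((.4515,.1905,.137,-32))
snap('side','s2',(250,130,420,340),2.8)
```

```text
now [0.4527 0.1914 0.1372] yaw -31.8 F [0.3 0.5 6.5] t 3.85 w 33.4
[-0.6  1.4  0.2] [-0.  -0.   0.2]
```

View pics/s2.png

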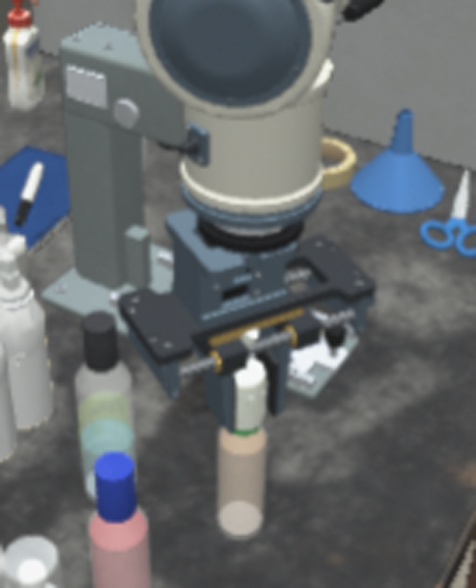

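The overcap is held: the bottle is upright and the fingers are on either side of the white cap at (250,390) in the crop. Next is lifting it over the nest.

Run:
```python
from h import *
go((.4527,.1914,.207,-32),(.5535,-.032,.207,-32))
```

```text
now [0.4528 0.1914 0.1372] yaw -31.8 F [0.  0.3 5.1] t 3.9 w 33.4
[ -0.   -0.  -69.8] [-0.  -0.   0.2]
[203.3 136.8 -69.7] [-0.  -0.   0.2]
```

move_arm --moves "0 0 -20 0 0 0 28; 0 0 -50 0 0 0 28; 0 0 -70 0 0 0 28; 15 10 -70 0 0 0 28; 40 27 -70 0 0 0 28; 70 47 -70 0 0 0 28; 100 67 -70 0 0 0 28; 130 87 -70 0 0 0 28; 160 108 -70 0 0 0 28; 185 125 -70 0 0 0 28; 198 133 -70 0 0 0 28; 203 137 -70 0 0 0 28; 203 137 -70 0 0 0 28; 203 137 -70 0 0 0 28"

```text
time_s: 5.65
tcp_pos: [0.5524, -0.0314, 0.2069]
eef_rot: [-0.0, 0.962, -0.274, -0.0]
wrist_force: [-0.2, 0.2, -1.5]
gripper_width: 0.362
finger_force: 20.0
```

Run:
```python
from h import *
go((.5535,-.032,.207,-32))
snap('side','s3',(290,150,420,300),4)
```

```text
now [ 0.5524 -0.0314  0.2069] yaw -31.7 F [-0.2  0.2 -1.5] t 5.65 w 33.0
[ 1.2 -0.1 -0.1] [0.  0.  0.3]
```

View pics/s3.png

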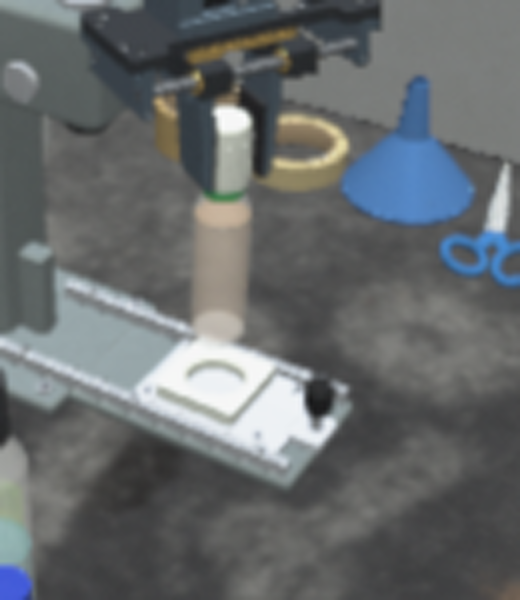

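Run:
```python
from h import *
c=lambda P:np.round([(a-o+.5)*4-.5 for a,o in zip(proj('side',P),(290,150))],1)
P=np.array([.5535,-.032])
for x in(.5,.5535): print(x)
print('hole c',c([*P,.034]),'rim L/R/near/far',[c([P[0]+.022*np.cos(t),P[1]+.022*np.sin(t),.034]) for t in np.radians([90,-90,180,0])])
print('block corners',[c([P[0]+.032*a,P[1]+.032*b,.034]) for a,b in[(1,1),(1,-1),(-1,1),(-1,-1)]])
print('foot',c([.5524,-.0314,.070]),'captop',c([.5524,-.0314,.249]),'knob',c([.4703,-.0284,.064]))
```

```text
0.5
0.5535
hole c [214.2 372.4] rim L/R/near/far [array([199.6, 388.9]), array([228.4, 356.4]), array([240.9, 382.4]), array([188.1, 362.6])]
block corners [array([154.4, 381.7]), array([197.3, 335.6]), array([232.3, 411.8]), array([273.1, 363.2])]
foot [216.7 334.3] captop [225.4 116.2] knob [318.3 381. ]
```

Run:
```python
from h import *
im=cv2.imread('pics/s3_full.png')[218:268,318:384];k=12
im=cv2.resize(im,None,fx=k,fy=k,interpolation=cv2.INTER_CUBIC)
def pl(P,col):
    q=np.array([[(a-o+.5)*k-.5 for a,o in zip(proj('side',p),(318,218))] for p in P])
    cv2.polylines(im,[q.round().astype(int)],True,col,1)
P=np.array([.5535,-.032]);t=np.linspace(0,2*np.pi,40)
for r,z,x,y,c in[(.022,.034,*P,(0,0,255)),(.02,.070,.5524,-.0314,(255,0,0))]:
    pl([[x+r*np.cos(a),y+r*np.sin(a),z] for a in t],c)
pl([[P[0]+.032*a,P[1]+.032*b,.034] for a,b in[(1,1),(1,-1),(-1,-1),(-1,1)]],(0,255,0))
cv2.imwrite('pics/s4.png',im)
```

```text
(no output)
```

View pics/s4.png

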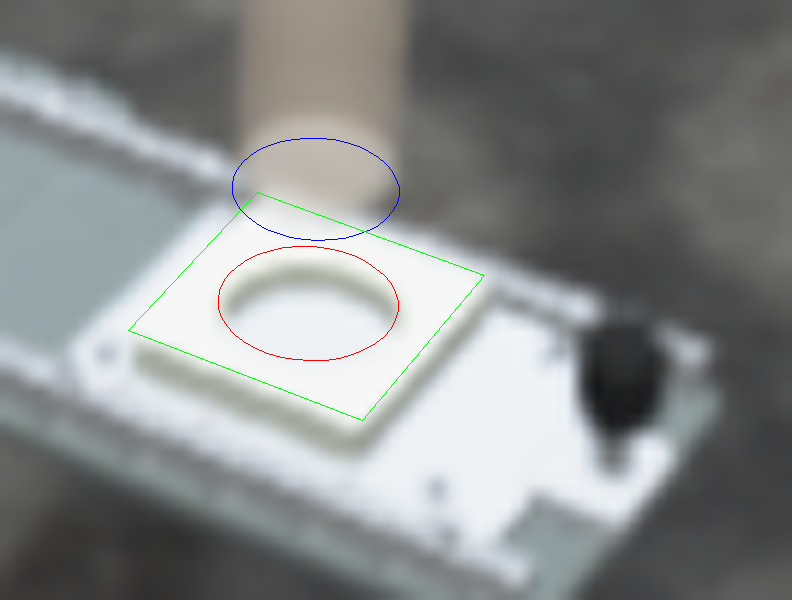

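Run:
```python
from h import *
t=np.linspace(0,2*np.pi,60)
for f,x,y,z in[('s0',.4515,.1905,0),('s2',.4527,.1914,0),('s3',.5524,-.0314,.07)]:
    q=np.array([proj('side',[x+.02*np.cos(a),y+.02*np.sin(a),z]) for a in t])
    im=cv2.imread(f'pics/{f}_full.png').astype(int)
    m=q.mean(0);print(f,'pred c',m,'rows',q[:,1].min(),q[:,1].max(),'cols',q[:,0].min(),q[:,0].max())
    u=round(m[0]);r0=round(m[1])-8
    print(' col',r0,[tuple(im[r,u]) [0::2] for r in range(r0,r0+18)])
    r=round(m[1])-12;print(' row',u-13,im[r,u-13:u+15,2])
    r=round(m[1])-25;print(' row',u-13,im[r,u-13:u+15,2])
```

```text
s0 pred c [335.59524849 316.77424306] rows 310.3540551867584 323.43545839474996 cols 327.49687666991997 343.93366053817044
 col 309 [(np.int64(157), np.int64(173)), (np.int64(163), np.int64(178)), (np.int64(162), np.int64(177)), (np.int64(162), np.int64(177)), (np.int64(162), np.int64(177)), (np.int64(163), np.int64(177)), (np.int64(162), np.int64(177)), (np.int64(160), np.int64(175)), (np.int64(159), np.int64(173)), (np.int64(159), np.int64(173)), (np.int64(158), np.int64(173)), (np.int64(150), np.int64(164)), (np.int64(114), np.int64(118)), (np.int64(99), np.int64(100)), (np.int64(76), np.int64(76)), (np.int64(71), np.int64(71)), (np.int64(69), np.int64(68)), (np.int64(69), np.int64(69))]
 row 323 [ 63  64  64  66  83 111 127 133 137 139 141 144 144 145 144 142 141 138
 134 127 114  88  63  61  62  61  60  60]
 row 323 [ 64  61  59  61  81 111 126 135 143 150 157 161 165 166 165 161 156 153
 144 134 126 111  85  75  76  80  84  87]
s2 pred c [334.98375318 316.82053644] rows 310.3987990305254 323.48341695759075 cols 326.8846168574413 343.32241762009534
 col 309 [(np.int64(173), np.i
[... 1051 characters left out ...]
1)), (np.int64(178), np.int64(194)), (np.int64(176), np.int64(192)), (np.int64(175), np.int64(191)), (np.int64(174), np.int64(189)), (np.int64(176), np.int64(190)), (np.int64(187), np.int64(200)), (np.int64(209), np.int64(214)), (np.int64(227), np.int64(226)), (np.int64(241), np.int64(241)), (np.int64(245), np.int64(245)), (np.int64(235), np.int64(238)), (np.int64(181), np.int64(188)), (np.int64(172), np.int64(175)), (np.int64(220), np.int64(212))]
 row 331 [ 96  93  91  90  89  89 101 125 139 146 151 154 156 156 154 154 152 149
 143 136 121  85  76  75  74  75  78  81]
 row 331 [103 102  99  98  99 102 108 123 141 151 156 159 161 161 162 161 158 154
 151 146 137 120  99  92  88  86  85  86]
```

The 12x crop shows the block within 1 px of the prediction, and the foot has the same bias it had standing on the table, so the bottle isn't tilted. Next I'll lower it gently with a force check.

move_arm --moves "1 0 10 0 0 0 28; 1 0 20 0 0 0 28; 1 0 30 0 0 0 28; 1 0 34 0 0 0 28; 1 0 38 0 0 0 28; 1 0 38 0 0 0 28"

```text
time_s: 6.45
tcp_pos: [0.5536, -0.0327, 0.1688]
eef_rot: [0.0, 0.962, -0.274, -0.0]
wrist_force: [0.5, 0.3, -2.3]
gripper_width: 0.367
finger_force: 20.0
```

move_arm --moves "0 0 3 0 0 0 28; 0 0 6 0 0 0 28; 0 0 9 0 0 0 28; 0 0 10 0 0 0 28; 0 0 10 0 0 0 28"

```text
time_s: 7.08
tcp_pos: [0.5536, -0.0327, 0.1589]
eef_rot: [-0.0, 0.962, -0.274, -0.0]
wrist_force: [0.2, 0.1, -2.4]
gripper_width: 0.363
finger_force: 20.0
```

move_arm --moves "0 0 1 0 0 0 28; 0 0 1.5 0 0 0 28; 0 0 1.5 0 0 0 28"

```text
time_s: 7.45
tcp_pos: [0.5536, -0.0327, 0.1574]
eef_rot: [-0.0, 0.962, -0.274, -0.0]
wrist_force: [0.3, 0.1, -2.5]
gripper_width: 0.361
finger_force: 20.0
```

Still carrying the weight, so it needs to go a little lower, then release.

move_arm --moves "0 0 0.5 0 0 0 28; 0 0 1 0 0 0 28; 0 0 1 0 0 0 28"

```text
time_s: 7.82
tcp_pos: [0.5542, -0.0328, 0.1573]
eef_rot: [-0.0, 0.962, -0.274, 0.001]
wrist_force: [-1.6, 0.3, 9.0]
gripper_width: 0.362
finger_force: 20.0
```

move_arm --moves "0 0 -0.6 0 0 0 28; 0 0 -0.6 0 0 0 40; 0 0 -0.6 0 0 0 55; 0 0 -0.6 0 0 0 60; 0 0 -0.6 0 0 0 60; 0 0 -0.6 0 0 0 60; 0 0 -10 0 0 0 60; 0 0 -30 0 0 0 60; 0 0 -55 0 0 0 60; 0 0 -70 0 0 0 60; 0 0 -70 0 0 0 60"

```text
time_s: 9.2
tcp_pos: [0.5542, -0.0328, 0.2274]
eef_rot: [-0.0, 0.962, -0.274, 0.001]
wrist_force: [-0.3, -1.1, -0.2]
gripper_width: 0.658
finger_force: 0.0
```

Run:
```python
from h import *
go((.40,.005,.23,-32),(.40,.0,.04,-32),(.442,-.0145,.04,-32))
```

```text
now [ 0.5542 -0.0328  0.2274] yaw -31.8 F [-0.3 -1.1 -0.2] t 9.2 w 60.0
[-151.    49.1   -2.9] [-0.  -0.1  0.2]
[-148.7   53.5  187.1] [-0.  -0.1  0.2]
[-105.4   43.7  187.2] [-0.  -0.1  0.2]
```

move_arm --moves "-30 10 -3 0 0 0 60; -65 22 -3 0 0 0 0; -100 33 -3 0 0 0 0; -130 43 -3 0 0 0 0; -149 50 -3 0 0 0 0; -149 53 20 0 0 0 0; -149 53 60 0 0 0 0; -149 53 100 0 0 0 0; -149 53 140 0 0 0 0; -149 53 170 0 0 0 0; -149 53 187 0 0 0 0; -149 53 187 0 0 0 0"

```text
time_s: 10.7
tcp_pos: [0.3978, 0.0009, 0.0382]
eef_rot: [0.0, 0.962, -0.274, -0.002]
wrist_force: [-0.8, -0.2, 0.1]
gripper_width: 0.002
finger_force: 0.0
```

Run:
```python
from h import *
go((.40,.0,.04,-32),(.442,-.0145,.04,-32))
snap('side','s5',(290,130,430,280),4)
```

```text
now [0.3978 0.0009 0.0382] yaw -31.8 F [-0.8 -0.2  0.1] t 10.7 w 0.2
[ 2.4 -0.3 -1.8] [0.1 0.2 0.2]
[ 45.7 -10.2  -1.9] [0.1 0.2 0.2]
```

View pics/s5.png

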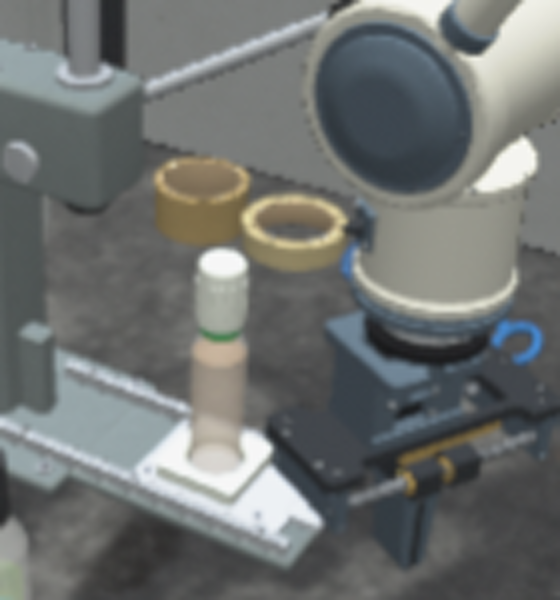

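move_arm --moves "10 -3 -4 0 0 0 0; 25 -6 -4 0 0 0 0; 38 -10 -4 0 0 0 0; 46 -12 -4 0 0 0 0; 50 -15 -4 0 0 0 0; 56 -17 -4 0 0 0 0; 62 -21 -4 0 0 0 0; 69 -25 -4 0 0 0 0; 76 -29 -4 0 0 0 0; 84 -33 -4 0 0 0 0; 91 -38 -4 0 0 0 0; 98 -42 -4 0 0 0 0; 105 -46 -4 0 0 0 0; 105 -46 -4 0 0 0 0"

```text
time_s: 12.5
tcp_pos: [0.5138, -0.0156, 0.0435]
eef_rot: [-0.0, 0.962, -0.274, 0.001]
wrist_force: [-0.5, -0.8, 0.0]
gripper_width: 0.009
finger_force: 0.0
```

Run:
```python
from h import *
go((.545,-.0175,.042,-32),(.56,-.0175,.042,-32))
snap('side','s6',(290,130,430,280),4)
snap('top','t6',(310,130,430,260),4)
```

```text
now [ 0.5138 -0.0156  0.0435] yaw -31.8 F [-0.5 -0.8  0. ] t 12.5 w 0.8
[ 27.5 -14.8   1.6] [-0.  -0.1  0.2]
[ 40.3 -22.7   1.6] [-0.  -0.1  0.2]
```

View pics/s6.png

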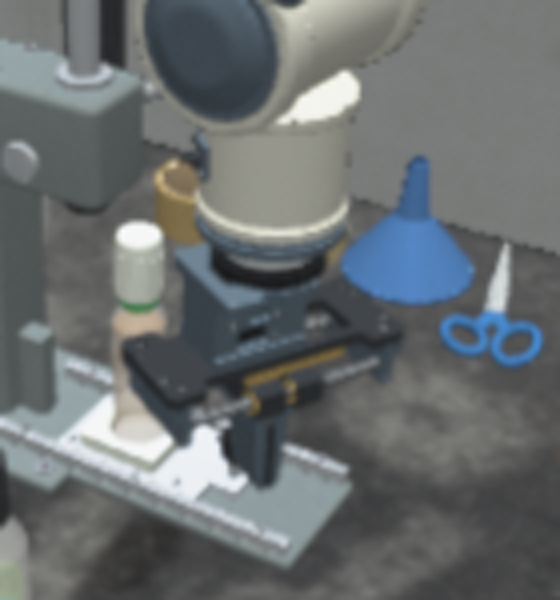

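Bottle and table have moved inwards together, with the bottle upright and clear of the gripper. Continuing.

move_arm --moves "6 -3 1 0 0 0 0; 13 -7 1 0 0 0 0; 20 -11 1 0 0 0 0; 27 -15 1 0 0 0 0; 31 -17 1 0 0 0 0; 35 -19 1 0 0 0 0; 35 -19 1 0 0 0 0"

```text
time_s: 13.48
tcp_pos: [0.5529, -0.0179, 0.0424]
eef_rot: [0.0, 0.962, -0.274, 0.0]
wrist_force: [-1.4, 1.4, -0.7]
gripper_width: 0.005
finger_force: 0.5
```

move_arm --moves "3 -2 0 0 0 0 0; 6 -3 0 0 0 0 0; 8 -5 0 0 0 0 0; 8 -5 0 0 0 0 0"

```text
time_s: 13.98
tcp_pos: [0.5587, -0.0176, 0.0419]
eef_rot: [0.001, 0.962, -0.274, -0.003]
wrist_force: [-17.2, -1.3, 8.3]
gripper_width: 0.007
finger_force: 8.4
```

move_arm --moves "-10 5 0 0 0 0 0; -30 10 0 0 0 0 0; -60 15 0 0 0 0 0; -95 20 -10 0 0 0 0; -110 22 -40 0 0 0 0; -110 22 -90 0 0 0 0; -110 22 -140 0 0 0 0; -110 22 -200 0 0 0 0; -110 22 -260 0 0 0 0; -110 22 -320 0 0 0 0; -110 22 -350 0 0 0 0; -110 22 -350 0 0 0 0"

```text
time_s: 15.48
tcp_pos: [0.4578, 0.0214, 0.3948]
eef_rot: [-0.001, 0.962, -0.274, 0.003]
wrist_force: [0.2, 0.2, -0.0]
gripper_width: 0.006
finger_force: 0.0
```

Run:
```python
from h import *
go((.45,-.184,.39,0),(.528,-.184,.385,0))
snap('side','s7',(260,110,400,260),4)
print(proj('side',(.665,-.0353,.370)),proj('side',(.665,-.0355,.199)))
```

```text
now [0.4578 0.0214 0.3948] yaw -31.8 F [ 0.2  0.2 -0. ] t 15.475 w 0.6
[101.6 178.7   4.9] [ -0.1  -0.3 -31.8]
[167.8 137.6  10.3] [ -0.1  -0.3 -31.8]
(np.float64(309.6830776050119), np.float64(126.02545163681694)) (np.float64(310.86779043162545), np.float64(183.49359464348444))
```

View pics/s7.png

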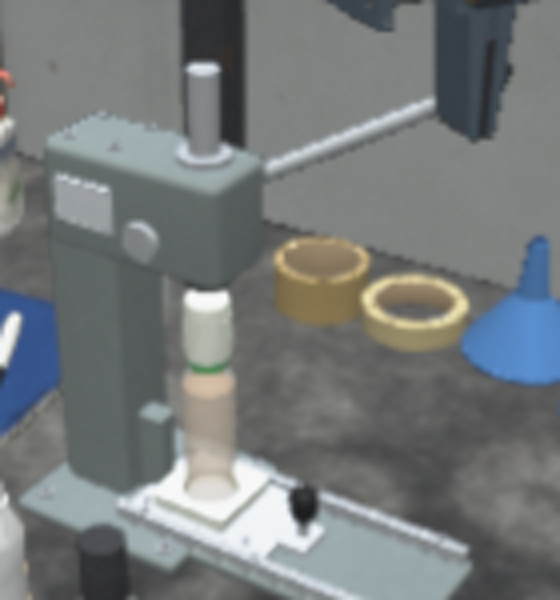

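The bottle stands under the ram, with its cap in line with the rod. Next is moving over the handle.

move_arm --moves "15 30 5 0 0 -5 0; 35 65 5 0 0 -10 0; 55 105 5 0 0 -16 0; 75 140 5 0 0 -22 0; 95 170 5 0 0 -28 0; 110 170 5 0 0 -32 0; 130 160 5 0 0 -32 0; 155 145 7 0 0 -32 0; 168 138 10 0 0 -32 0; 168 138 10 0 0 -32 0; 168 138 10 0 0 -32 0"

```text
time_s: 16.9
tcp_pos: [0.526, -0.1842, 0.3823]
eef_rot: [-0.0, 1.0, 0.002, -0.0]
wrist_force: [1.1, 0.8, -0.1]
gripper_width: 0.005
finger_force: 0.0
```

Run:
```python
from h import *
H=np.array([.689,.250])
T=[]
for q in(0,.2,.4,.6,.8,1.0,1.2,1.27,1.33):
    a=.5-q; T.append((H[0]-.18*np.cos(a),-.184,H[1]+.18*np.sin(a)+.0115,0))
print(np.round(T,3)); go(*T)
snap('side','s8',(330,60,450,170),5)
```

```text
[[ 0.531 -0.184  0.348  0.   ]
 [ 0.517 -0.184  0.315  0.   ]
 [ 0.51  -0.184  0.279  0.   ]
 [ 0.51  -0.184  0.244  0.   ]
 [ 0.517 -0.184  0.208  0.   ]
 [ 0.531 -0.184  0.175  0.   ]
 [ 0.551 -0.184  0.146  0.   ]
 [ 0.56  -0.184  0.136  0.   ]
 [ 0.568 -0.184  0.129  0.   ]]
now [ 0.526  -0.1842  0.3823] yaw 0.2 F [ 1.1  0.8 -0.1] t 16.9 w 0.5
[ 5.  -0.2 34.5] [-0.   0.   0.2]
[-8.9 -0.2 67.6] [-0.   0.   0.2]
[-16.1  -0.2 102.8] [-0.   0.   0.2]
[-16.   -0.2 138.7] [-0.   0.   0.2]
[ -8.9  -0.2 174. ] [-0.   0.   0.2]
[ 5.100e+00 -2.000e-01  2.071e+02] [-0.   0.   0.2]
[ 2.540e+01 -1.000e-01  2.367e+02] [-0.   0.   0.2]
[ 33.9  -0.  246. ] [-0.   0.   0.2]
[ 41.6  -0.  253.6] [-0.   0.   0.2]
```

View pics/s8.png

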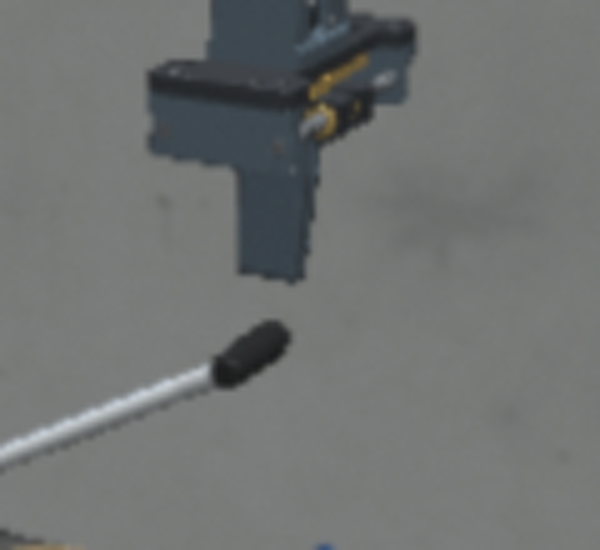

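Fingertips at (272,275) are just above the handle at (253,352). Pushing it down along its arc.

move_arm --moves "6 0 20 0 0 0 0; 6 0 31 0 0 0 0; 4 0 38 0 0 0 0; -2 0 51 0 0 0 0; -8 0 68 0 0 0 0; -12 0 85 0 0 0 0; -15 0 103 0 0 0 0; -16 0 121 0 0 0 0; -15 0 139 0 0 0 0; -12 0 157 0 0 0 0; -8 0 174 0 0 0 0; -2 0 191 0 0 0 0; 6 0 207 0 0 0 0"

```text
time_s: 18.58
tcp_pos: [0.5329, -0.1845, 0.1756]
eef_rot: [0.0, 1.0, 0.002, 0.001]
wrist_force: [-0.8, 1.4, 10.9]
gripper_width: -0.001
finger_force: 5.8
```

move_arm --moves "5 0 8 0 0 0 0; 9 0 15 0 0 0 0; 14 0 22 0 0 0 0; 20 0 30 0 0 0 0; 25 0 36 0 0 0 0; 27 0 39 0 0 0 0; 27 0 39 0 0 0 0"

```text
time_s: 19.45
tcp_pos: [0.5607, -0.185, 0.1375]
eef_rot: [0.001, 1.0, 0.002, 0.001]
wrist_force: [-0.7, -2.9, 14.1]
gripper_width: 0.004
finger_force: 7.1
```

move_arm --moves "1 0 1.5 0 0 0 0; 1 0 3 0 0 0 0; 1 0 3 0 0 0 0; 1 0 3 0 0 0 0"

```text
time_s: 19.95
tcp_pos: [0.5621, -0.1851, 0.1355]
eef_rot: [0.001, 1.0, 0.002, 0.002]
wrist_force: [-0.9, -1.1, 24.6]
gripper_width: 0.006
finger_force: 12.0
```

Run:
```python
from h import *
go()
snap('side','s9',(260,110,420,260),4)
```

```text
now [ 0.5621 -0.1851  0.1355] yaw 0.2 F [-0.9 -1.1 24.6] t 19.95 w 0.6
```

View pics/s9.png

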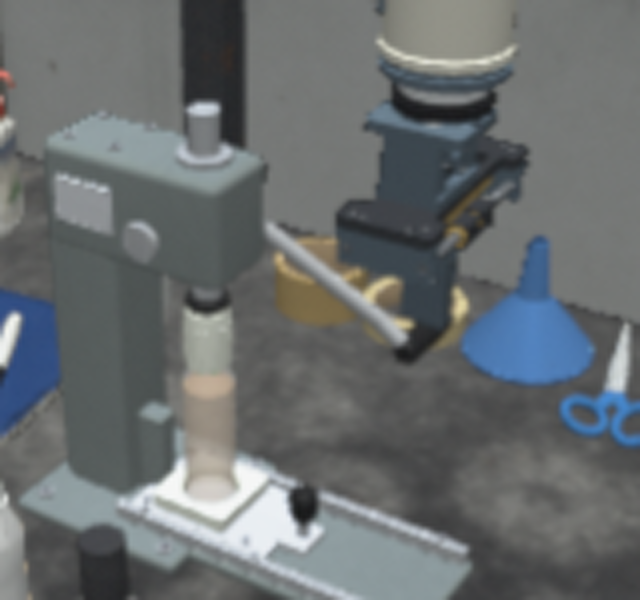

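The green ring is gone, so the overcap is home. The ram is down on it, the lever is at its stop, and the fingers hold the handle with about 25 N.

```bash
python3 -c "
from workcell import env
print(env.hand_in())"
```

```text
the job is handed in; nothing more can be done
None
```

The job is handed in: the bottle is in the nest under the ram, the overcap looks fully home, and the closed fingertips hold the lever down past its third click with about 25 N, at about 20 s of robot time; I viewed 12 pictures, two over the limit of 10.

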